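# Shut off the sonicator and hang up the ear defenders

### The job

The ultrasonic run is over. First turn the big bar-handled isolator on the sloping console fully to off and leave the small round dial as it is; then hang the ear defenders by their headband over the stand's horizontal bar, one cup on each side, setting them down gently and letting go. Leave the bottle, the tube rack and the beaker where they are.

Things in the scene. Friction and masses are not known exactly. Their poses are not given: they have to be found in the camera images.
- console: Fixed off-white wedge-shaped console, 190 deep (x) x 220 wide (y), 45 high in front (-x), 164 at the back. Origin: centre of its underside. Its whole top is the control panel, rising from front to back at 32 degrees: its normal leans 32 degrees from vertical toward the console's -x. The isolator's axis is 45 to the +y side of the panel's centre, the dial's 67 to the -y side.
- isolator (a joint): Rotary isolator turning about the panel's normal. 1.05 rad = on (start): bar 60 degrees counterclockwise, seen looking down on the panel, from straight up-slope. 0 = off: bar straight up and down the slope, in line with a round dot on the panel. Both are end stops; an over-centre mechanism tips it from the middle (0.525) to the nearer one. About 0.2 N m is needed to leave a stop.
- isolator_grip (a point): Grip point of the isolator, on its axis, 33 above the panel, turning with the handle: x along the bar, y across it, z out along the panel's normal. The black bar is 74 long, 18 wide, its top 7 beyond this point and its foot 25 below it on a round grey skirt (66 across).
- dial_mark (a point): White mark near the rim of the small round black dial (34 across, 18 tall) on the console: not to be turned.
- defenders: Ear defenders, 260 g, loose, standing on two black cups: an inverted U 184 wide (y), 162 high. Origin midway between the cups on their underside; z up, x across the headband. Cups 72 (x) x 90 high, 84 apart inside. Mid-top is a cushioned crown 34 wide (x), 56 long (y), 22 thick at its middle, top at 162, to be pinched across its width from above. Ends alike. Carried fast, it swings in the grip.
- crown_under (a point): Middle of the underside of the crown, 140 above the cups' underside, axes as the ear defenders. It is the apex of a groove along x: the underside slopes down 30 degrees to either side (y) to 126 high, so the crown seats itself on a bar.
- stand: Fixed steel stand: base plate 12 thick, 120 wide (y), from -55 to +115 along its x; round post at x = +90, 229 high; from it a round horizontal bar, 16 in diameter, runs toward -x, its axis 215 above the table, ending free in a 22 diameter ball at x = -75. Origin on the table under the bar's middle (the point bar_mid).
- bar_mid (a point): Top of the stand's bar, halfway along, 223 above the table; x along the bar, away from its free end, toward the post.
- bar_end (a point): Point at the top of the bar's height, 83 from bar_mid toward the free end: near the tip of the ball.
- bottle: Bystander: white bottle, 68 diameter, 170 high, origin at the centre of its underside.
- tube_rack: Bystander: white rack with tubes, 70 x 160, 100 high, origin at the centre of its underside.
- beaker: Bystander: glass beaker, 90 diameter, 100 high, origin at the centre of its underside.
Mind the look-alikes: they are no part of the job. What is shaped like the stand but green or pink is not meant.

How it is judged (in metres and radians):
On the way, in this order (a step that is already met when the one before it is completed fails the run):
1. the isolator is turned to off while the ear defenders still stand where they were (value of joint isolator below 0.1 rad and distance of defenders from where it was at the start of the episode below 0.05 m), for 0.3 s.
2. the ear defenders hang over the bar, the crown resting on it (x of crown_under in the frame of bar_mid between -0.065 and 0.065 m and distance between crown_under and bar_mid below 0.07 m and height (world z) of crown_under above 0.2 m and contact force between defenders and stand above 0.5 N), for 0.2 s.
At the end, for the whole second after the job is handed in: Isolator within 0.1 rad of off; ear defenders still (<0.03 m/s), resting on the bar: crown's underside within 65 mm of the bar's middle along it, 35 mm across, 200-240 mm above the table; upright within 0.4 rad, headband across the bar within 0.6 rad (value of joint isolator below 0.1 rad and x of crown_under in the frame of bar_mid between -0.065 and 0.065 m and y of crown_under in the frame of bar_mid between -0.035 and 0.035 m and height (world z) of crown_under between 0.2 and 0.24 m and angle between defenders's own z axis and vertical below 0.4 rad and angle between the x axis of defenders and the x axis of bar_mid, either way round below 0.6 rad and contact force between defenders and stand above 0.5 N and linear speed of defenders below 0.03 m/s); the robot touches nothing.
It fails at once if the round dial is turned (its mark moves more than 5 mm) (distance of dial_mark from where it was at the start of the episode above 0.005 m).
It fails at once if the ear defenders are dropped or banged onto the stand (over 40 N) (contact force between defenders and stand above 40 N).
It fails at once if a bystander is moved more than 30 mm (distance of any of bottle, tube_rack, beaker from where it was at the start of the episode above 0.03 m).
It also fails if it takes over 64 s, if anything falls off the work surface, if the arm or the gripper's body presses on something with over 40 N, if the wrist force passes 120 N, or if a joint passes its speed limit or range.

### The arm

A 6-joint arm with a two-finger parallel gripper is mounted at the origin on the work surface. World frame = base frame: x ahead of the robot, y to its left, z up, the work surface at z = 0. Lengths are in mm, angles in rad, forces in N, time in s.
With the tool pointing down it reaches from about 275 to 750 mm from the base axis. Payload 10.2 kg.
Tool frame: the origin (TCP) lies at the very end of the fingers, on their centre line; the grasp point (between the pads) lies 19 mm behind it (ctrl.hold_point_z is the distance from the TCP to the grasp point, in mm); z points along the fingers, y is the direction in which the jaws open and shut (so a half turn about z gives the same grasp; the last joint's range is limited). The gripper opens to 85 mm and grips with 20 to 120 N. Pads are 22 mm wide; open, the fingers measure 114 mm over their backs; the gripper's body (76 mm by 85 mm) begins 54 mm behind the grasp point. The pads swing forward as they close: fully open they stand 13 mm farther back than shut.
Start: joints at [0.97, 0.313, 1.498, -0, 1.331, -0.223], TCP at [193.673, 487.977, 231.294] pointing down, gripper open.
Joint ranges: [-2.94, 2.94], [-0.97, 2.17], [0.19, 2.56], [-1.23, 4.37], [0.02, 3.11], [-2.88, 2.88]. Speed limits (rad/s): [2.39, 2.39, 3.01, 3.14, 3.14, 3.14].

### API

Orientations are given as a unit quaternion [w, x, y, z].
In Python, from rig import readout, cams, workorder, spotter, ctrl gives the robot as it stands.
- The arm moves only by the tool step_arm, never from a script. Its argument "plan" is text: rows parted by semicolons, each of 5 numbers parted by spaces: the shift along the tool's x, y, z in cm, then the turn about the tool's z in degrees, then the opening in per cent of the stroke, from 0 (shut) to 100 (fully open). In form: x y z twist gripper; .... A call has 1 to 10 rows; each row is the pose to reach, as a shift and turn from the pose commanded when the call began, along the tool's axes at that moment; what a row does not reach only later rows make up. A row lasts 1/10 s, in which the tool goes at most 50 mm and 8.59 degrees, less where a joint would pass 70% of its speed; a pose out of reach is approached as far as the arm can. A call with a gripper value outside its range is refused whole. The fingers move at their own pace and stop on an object; "grip_force" is the grip in N (left out, the last holds). Time passes only in rows, so rows that repeat a pose let the fingers close. It gives the time, the measured TCP pose, the force and the opening at its end, in the units of the state.
- readout.sense(): the state, without advancing time (a new reading comes with each control period).
- cams.capture(name): name is "scene" or "top" or "wrist"; returns (picture, depth): 480x640x3 uint8, red, green, blue; 480x640 float32, mm along the optical axis (not along the pixel's ray), 0 where there is no reading.
- cams.camera_info(name): a dict with "vfov" (degrees; the focal length in pixels is half the picture's height over the tangent of half this angle, whatever the lens; pixels are square), "cx", "cy" (the principal point, pixels), "k1" (the pictures are not rectified: a ray, as slopes to the right and down, at radius r is drawn at 1 + k1 r^2 times it, then the intrinsics apply), "rvec" (rotation vector, rad) and "tvec" (3), from world to camera coordinates, as OpenCV has them. Camera axes: x right, y down, z forward; pixel columns grow to the right and rows downward; lengths in mm; the calibration is good to about 2 mm. A picture is of the moment at which its call begins: read the wrist's pose just before it. camera_info takes no time and is no camera call; for the wrist camera it gives the pose at the moment of the call.
- workorder.finish_job(): hands the job in, once; it reports no verdict.
Trained networks look in the newest picture that a camera, given by its name, has taken for a name from the list of things; names that differ only in an ending like _2 or _b are one class to them, and where a whole thing is asked for, a point or a joint stands for the part that bears it (a point fixed in the world has none). Each returns a list of dicts, best first, with "conf" (0 to 1); they miss things now and then, are a little off and sometimes report something else, mostly with a low value. They report only what shows in the picture. A call takes as long as a camera call. They do not tell look-alikes from the thing itself.
- spotter.regions_of(camera, target): "pixels" (480x640 bool, what is visible of it) and "extent" ([centre column, centre row, width, height] in pixels, round what is visible of it).
The state is a dict: "time_s": time; "joints": joint angles; "dq": joint speeds; "tau": joint torques, N m; "eef_pos": TCP position; "ee_rot": TCP orientation; "force": force on the tool from outside, world axes, zero at the start; "wrist_torque": the same for the moment, N m; "grip_width": opening from 0.0 (shut) to 1.0 (fully open).
Only numpy, scipy, OpenCV 4.12 (cv2) and the standard library are available. Lean on these libraries where they do the work, as an engineer would, in place of code of your own. Each camera call takes 0.05 s, during which the arm holds its last target. There are 200 camera calls.

## Working session

There is one attempt and no reset: what is moved stays moved. The work goes in short steps, Python scripts to look and compute and a tool call to move; the robot and the scene stay as the last step left them, time stands still between calls to the robot, and variables do not carry over. Pictures are saved under pics/ and viewed, about 8 in all and at most 12, crops included, and the job is handed in when it is done.

Besides the shell and the picture viewer there is one more tool, called after ">>>" in YAML: its name, and indented under it one key for each argument. step_arm: Moves the arm, as the interface text tells. Its arguments: {"type":"object","properties":{"plan":{"type":"string"},"grip_force":{"type":"number"}},"required":["plan"]}

```bash
mkdir -p pics; cat > h.py <<'E'
import numpy as np, cv2
from scipy.spatial.transform import Rotation as R
from rig import readout, cams, workorder, spotter, ctrl
def cloud(name,depth,info):
    f=240/np.tan(np.radians(info['vfov'])/2)
    v,u=np.mgrid[0:480,0:640].astype(np.float64)
    K=np.array([[f,0,info['cx']],[0,f,info['cy']],[0,0,1]])
    n=cv2.undistortPoints(np.stack([u.ravel(),v.ravel()],1)[:,None],K,np.array([info['k1'],0,0,0.])).reshape(480,640,2)
    P=np.dstack([n*depth[...,None],depth])
    Rm=R.from_rotvec(np.ravel(info['rvec'])).as_matrix()
    W=(P-np.ravel(info['tvec']))@Rm
    W[depth<=0]=np.nan
    return W
def shot(name):
    info=cams.camera_info(name); im,d=cams.capture(name)
    return im,cloud(name,d,info),info
def save(p,im): cv2.imwrite('pics/'+p,cv2.cvtColor(im,cv2.COLOR_RGB2BGR))
E
python3 - <<'E'
from h import *
for c in('scene','top'):
    im,W,i=shot(c); save(c+'1.png',im); np.savez(c+'1.npz',im=im,W=W)
    for t in('console','isolator_grip','dial_mark','defenders','stand','bottle','tube_rack','beaker'):
        for r in spotter.regions_of(c,t)[:4]:
            m=r['pixels']; w=W[m]; w=w[~np.isnan(w[:,0])]
            print(c,t,round(r['conf'],2),np.round(r['extent']),np.round(np.median(w,0)) if len(w) else None,np.round(np.percentile(w,[2,98],axis=0)).tolist() if len(w) else None)
s=readout.sense();print(s)
E
```

```text
scene console 0.89 [412. 177.  85.  73.] [574. 286. 102.] [[449.0, 205.0, 7.0], [648.0, 434.0, 162.0]]
scene isolator_grip 0.73 [414. 149.  23.  22.] [524. 360. 128.] [[466.0, 330.0, 70.0], [555.0, 421.0, 150.0]]
scene dial_mark 0.38 [399. 171.  11.   8.] [554. 248. 121.] [[539.0, 238.0, 104.0], [564.0, 273.0, 128.0]]
scene defenders 0.97 [335. 203.  52.  50.] [468.  19.  87.] [[411.0, -63.0, 4.0], [519.0, 105.0, 165.0]]
scene stand 0.76 [153. 299.  91.  77.] [ 367. -604.   14.] [[260.0, -666.0, 6.0], [438.0, -534.0, 226.0]]
scene stand 0.75 [239. 360.  88.  77.] [ 673. -539.   13.] [[574.0, -600.0, 7.0], [747.0, -467.0, 226.0]]
scene stand 0.71 [282. 278.  76.  75.] [ 559. -293.   14.] [[456.0, -354.0, 1.0], [639.0, -225.0, 227.0]]
scene bottle 0.71 [370. 241.  27.  41.] [667. -14. 105.] [[623.0, -33.0, 0.0], [690.0, 26.0, 172.0]]
scene tube_rack 0.79 [419. 253.  56.  46.] [780. 103.  43.] [[729.0, 29.0, 1.0], [821.0, 188.0, 102.0]]
scene beaker 0.74 [366. 300.  27.  38.] [ 770. -147.   56.] [[736.0, -204.0, 3.0], [817.0, -122.0, 102.0]]
scene beaker 0.69 [415. 149.  18.  20.] [524.
[... 1191 characters left out ...]
104.0]]
{'time_s': 0.9, 'joints': array([ 9.69575908e-01,  3.12846024e-01,  1.49771660e+00, -1.06555281e-05,
        1.33099419e+00, -2.23384033e-01]), 'dq': array([-3.54754101e-04,  1.20923275e-03, -4.74232170e-04, -4.47082703e-04,
       -2.89364755e-05,  1.26804128e-04]), 'tau': array([-1.01910237e-05, -4.12160754e+01, -2.59896201e+01, -1.83745901e-04,
        4.91323699e-04, -3.75375677e-06]), 'eef_pos': array([193.68329846, 487.96576165, 231.31555313]), 'ee_rot': array([1.19231835e-05, 1.87795203e-01, 9.82208207e-01, 1.43459294e-05]), 'force': array([ 0.77836172,  0.35974362, -0.54474454]), 'wrist_torque': array([ 0.03156124, -0.00774647, -0.0107496 ]), 'grip_width': 1.0015971335456921}
```

```bash
python3 - <<'E'
from h import *
a=np.load('scene1.npz')['im'];b=np.load('top1.npz')['im']
A=cv2.resize(a[250:410,100:330],None,fx=2.6,fy=2.6,interpolation=3)
B=cv2.resize(b[200:300,135:330],None,fx=3,fy=3,interpolation=3)[:, :598]
C=np.zeros((A.shape[0]+0,800,3),np.uint8)
save('s.png',A)
save('full.png',b)
c=cv2.resize(b[205:295,135:235],None,fx=6,fy=6,interpolation=3);save('cons.png',c)
E
```

```text
(no output)
```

View pics/scene1.png

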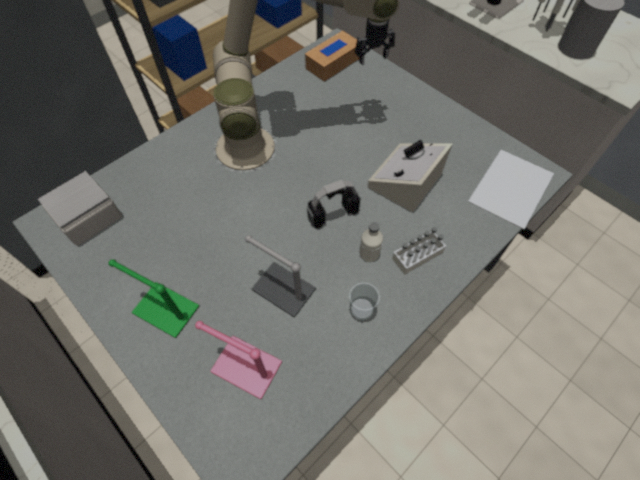

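View pics/s.png

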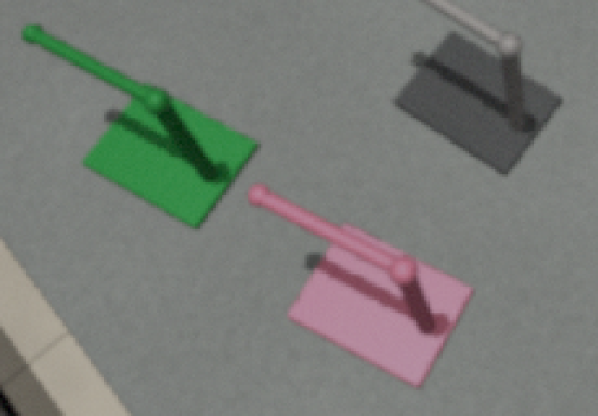

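View pics/cons.png

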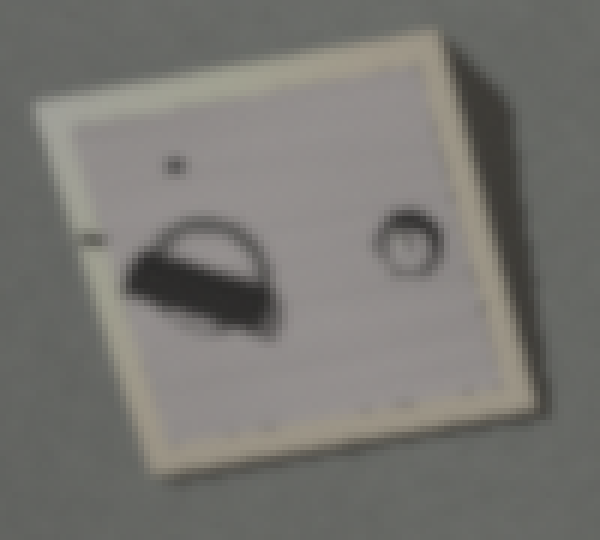

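Stand candidates (scene): steel/grey (282,278), green (153,299), pink (239,360). The grey steel one is meant; the enlarged crop confirms it. The isolator is the black bar left on the panel, with the small dial to its right.

```bash
cat > m.py <<'E'
from h import *
Ws=[np.load(c+'1.npz') for c in('scene','top')]
for n,z in zip(('scene','top'),Ws):
    W=z['W'];im=z['im'].astype(float);x,y,h=W[...,0],W[...,1],W[...,2]
    # panel: pixels bright in console area
    m=(x>440)&(x<650)&(y>200)&(y<440)&(h>50)&(h<170)
    P=W[m]
    A=np.c_[P[:,:2],np.ones(len(P))];w=np.ones(len(P))
    for _ in range(30):
        c=np.linalg.lstsq(A*w[:,None],P[:,2]*w,rcond=None)[0];r=P[:,2]-A@c;w=1/(1+(r/3)**2)
    nrm=np.array([-c[0],-c[1],1]);nrm/=np.linalg.norm(nrm)
    inl=abs(r)<5; q=P[inl]
    yaw=np.arctan2(-nrm[1],-nrm[0])
    print(n,'panel tilt',np.degrees(np.arccos(nrm[2])),'yaw',np.degrees(yaw),len(q))
    rect=cv2.minAreaRect(q[:,:2].astype(np.float32)); print(' rect',rect)
    # axis frame
    ctr=np.array(rect[0]); 
    d=im.sum(2)
    rr=np.full(x.shape,np.nan); rr[m]=(P-np.c_[P[:,:2],A@c])@nrm
    k=m&(rr>25); b=W[k]; bc=b.mean(0); u,s,vt=np.linalg.svd(b-bc); print(' bar top',len(b),bc.round(),vt[0].round(2),'off',np.median(rr[k]),((b-bc)@vt[0]).min(),((b-bc)@vt[0]).max())
    # crown
    k=(x>380)&(x<540)&(y>-90)&(y<130)&(h>145); b=W[k]; print(' crown',len(b),cv2.minAreaRect(b[:,:2].astype(np.float32)),b[:,2].max())
    k=(x>380)&(x<540)&(y>-90)&(y<130)&(h>30); b=W[k]; print(' def',len(b),cv2.minAreaRect(b[:,:2].astype(np.float32)))
    k=(x>400)&(x<680)&(y>-380)&(y<-200)&(h>200)&(h<240); b=W[k]; print(' bar',len(b),cv2.minAreaRect(b[:,:2].astype(np.float32)),np.median(b[:,2])); u,s,vt=np.linalg.svd(b[:,:2]-b[:,:2].mean(0)); print(b.mean(0),vt[0],np.degrees(np.arctan2(vt[0,1],vt[0,0])))
    k=(x>400)&(x<680)&(y>-400)&(y<-180)&(h>6)&(h<20);b=W[k]; print(' plate',cv2.minAreaRect(b[:,:2].astype(np.float32)))
E
python3 m.py
```

```text
scene panel tilt 31.74064674822051 yaw 10.563364730980048 1759
 rect ((540.7520751953125, 319.5001525878906), (188.31280517578125, 221.840576171875), 9.659235000610352)
 bar top 121 [517. 359. 139.] [0.28 0.91 0.29] off 35.76434986892539 -35.276671015170876 36.81248730480705
 crown 323 ((463.2572326660156, 25.979461669921875), (126.88048553466797, 35.56402587890625), 73.03402709960938) 169.25545892150757
 def 1139 ((465.1357727050781, 26.067283630371094), (187.1605224609375, 70.56917572021484), 70.18892669677734)
 bar 407 ((535.5737915039062, -296.8040466308594), (189.71669006347656, 23.46993637084961), 11.405312538146973) 221.82362662696127
[ 541.62476302 -296.45335204  221.66863663] [0.97879267 0.20485337] 11.820915736020648
 plate ((537.8846435546875, -288.801025390625), (269.9136962890625, 216.7237091064453), 1.3345781564712524)
top panel tilt 31.548129639500967 yaw 10.017919883218081 3370
 rect ((539.8241577148438, 321.50457763671875), (191.28086853027344, 221.32754516601562), 10.011516571044922)
 bar top 151 [514. 361. 140.] [-0.28 -0.92 -0.26] off 38.41244610322436 -35.63077027143993 35.30663312488584
 crown 366 ((462.1253967285156, 25.304027557373047), (126.26419830322266, 33.93719482421875), 71.04637908935547) 169.4736120078144
 def 906 ((461.535400390625, 25.47492218017578), (183.9504852294922, 71.35257720947266), 71.06038665771484)
 bar 376 ((535.8089599609375, -295.17657470703125), (188.86480712890625, 27.405195236206055), 10.866802215576172) 222.47557212560443
[ 537.83388003 -295.59891308  222.37789053] [-0.97768075 -0.21009607] -167.87201747015484
 plate ((540.720458984375, -290.32952880859375), (216.51998901367188, 275.7561950683594), 89.47595977783203)
```

>>> step_arm:
  plan: "-5 0.4 0.7 0 0; -10 0.9 1.4 0 0; -15 1.3 2 0 0; -20 1.8 2.7 0 0; -25 2.2 3.4 0 0; -29.7 2.6 4.1 0 0; -29.7 2.6 4.1 0 0; -29.7 2.6 7.1 0 0; -29.7 2.6 10.4 0 0; -29.7 2.6 10.4 0 0"
  grip_force: 40

```text
time_s: 1.9
eef_pos: [477.2, 401.6, 123.2]
ee_rot: [-0.003, 0.188, 0.982, -0.003]
force: [-0.4, -0.3, 0.3]
grip_width: -0.002
```

>>> step_arm:
  plan: "-1.2 0.05 0 0 0; -2 0.1 0 0 0; -2.5 0.2 -0.1 3 0; -2.9 0.3 -0.3 8 0; -3.3 0.4 -0.6 14 0; -3.6 0.5 -0.7 19 0; -3.9 0.5 -0.8 24 0; -4.2 0.55 -0.9 31 0; -4.4 0.55 -1 36 0; -4.4 0.55 -1 36 0"

```text
time_s: 2.9
eef_pos: [523.6, 391.4, 139.1]
ee_rot: [0.001, 0.483, 0.876, 0.001]
force: [0.8, 0.2, -0.7]
grip_width: -0.0
```

```bash
python3 - <<'E'
from h import *
im,W,i=shot('top'); np.savez('top2.npz',im=im,W=W)
save('top2.png',cv2.resize(im[205:295,135:235],None,fx=5,fy=5,interpolation=3))
E
```

```text
(no output)
```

View pics/top2.png

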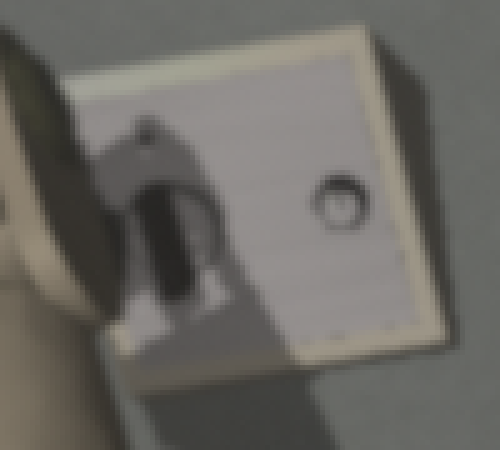

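The bar now lines up with the dot, so the isolator is off, and the dial looks unchanged. Next I retreat and move over the defenders.

>>> step_arm:
  plan: "0.6 0 -4 0 0; 0.6 0 -9 0 0; 0.6 0 -13 0 100; -3 -3 -14 8 100; -6.8 -6 -14 16 100; -10.5 -9 -14 24 100; -14 -12.4 -14 32 100; -18 -16 -14 40 100; -22 -19.5 -14 47 100; -25.5 -22.5 -14 51 100"

```text
time_s: 3.95
eef_pos: [468.5, 56.9, 278.3]
ee_rot: [0.001, 0.813, 0.583, 0.001]
force: [1.5, 0.0, 0.5]
grip_width: 0.999
```

>>> step_arm:
  plan: "0 0 0 0 100; 0 0 0 0 100; 0 0 0 0 100"

```text
time_s: 4.25
eef_pos: [469.3, 59.5, 277.7]
ee_rot: [0.0, 0.812, 0.584, 0.0]
force: [-0.6, 0.7, 0.3]
grip_width: 1.001
```

```bash
python3 - <<'E'
from h import *
s=readout.sense(); print(s['joints'],s['eef_pos'],s['force'],R.from_quat(s['ee_rot'],scalar_first=True).as_matrix().round(3))
im,W,i=shot('wrist'); save('w1.png',im)
for c in ('wrist','top'):
    if c=='top': im,W,i=shot('top')
    for r in spotter.regions_of(c,'defenders')[:2]:
        b=W[r['pixels']]; print(c,r['conf'],r['extent'])
        b=b[~np.isnan(b[:,0])]
        d=b[b[:,2]>40]; print(cv2.minAreaRect(d[:,:2].astype(np.float32)))
        k=b[(b[:,2]>150)&(b[:,2]<185)]; print(len(k),cv2.minAreaRect(k[:,:2].astype(np.float32)),np.percentile(k[:,2],[50,90,99]))
for r in spotter.regions_of('top','isolator_grip')[:1]:
    b=W[r['pixels']];b=b[b[:,2]>0]
    res=(b-[532,365,104.5])@[-.522,-.092,.848];b=b[res>25];b=b-b.mean(0);print('iso',np.linalg.svd(b)[2][0])
E
```

```text
[-1.22521249e-01  1.64672287e-01  1.56465533e+00  2.78791766e-04
  1.41152935e+00  2.00333347e-01] [469.28001583  59.46299976 277.69918283] [-0.56731936  0.6609494   0.3150089 ] [[ 0.317  0.948  0.001]
 [ 0.948 -0.317  0.   ]
 [ 0.     0.001 -1.   ]]
wrist 0.74 [327.7, 237.7, 85.0, 197.3]
((462.4942626953125, 25.751693725585938), (183.6037139892578, 71.95128631591797), 71.12418365478516)
4591 ((462.71527099609375, 26.2305908203125), (100.41466522216797, 33.94308090209961), 70.92752838134766) [160.13620922 161.14336128 161.82212741]
top 0.68 [369.4, 243.6, 44.1, 63.6]
((534.0169677734375, -296.848388671875), (181.63485717773438, 22.10322380065918), 12.08574390411377)
10 ((608.926025390625, -275.03759765625), (12.719388961791992, 2.202024459838867), 51.2664794921875) [166.39701098 174.71687728 177.57179947]
top 0.63 [171.7, 251.1, 17.7, 23.5]
((520.8560791015625, 358.98529052734375), (42.89924240112305, 73.39527893066406), 74.14460754394531)
35 ((535.5680541992188, 366.769287109375), (22.277313232421875, 16.203414916992188), 5.086674213409424) [153.94531408 160.38661257 161.91381007]
iso [-0.83596518 -0.16120851 -0.52457034]
```

>>> step_arm:
  plan: "-1.7 0.2 0 0.5 100; -3.4 0.4 1 0.5 100; -3.4 0.4 4.5 0.5 100; -3.4 0.4 8 0.5 100; -3.4 0.4 11 0.5 100; -3.4 0.4 13.3 0.5 100; -3.4 0.4 13.3 0.5 100; -3.4 0.4 13.3 0.5 0; -3.4 0.4 13.3 0.5 0; -3.4 0.4 13.3 0.5 0"
  grip_force: 50

```text
time_s: 5.5
eef_pos: [462.6, 25.2, 145.5]
ee_rot: [0.001, 0.815, 0.58, 0.001]
force: [-1.2, -0.1, -0.5]
grip_width: 0.516
```

>>> step_arm:
  plan: "0 0 0 0 0; 0 0 0 0 0; 0 0 0 0 0; 0 0 0 0 0; 0 0 -0.5 0 0; 0 0 -1 0 0; 0 0 -1.5 0 0; 0 0 -2 0 0; 0 0 -2 0 0; 0 0 -2 0 0"

```text
time_s: 6.5
eef_pos: [462.0, 25.2, 164.3]
ee_rot: [-0.0, 0.815, 0.58, 0.0]
force: [-0.2, 0.4, -2.0]
grip_width: 0.383
```

>>> step_arm:
  plan: "0 0 -1 0 0; 0 0 -3 0 0; 0 0 -5.5 0 0; 0 0 -8 0 0; 0 0 -10.5 0 0; 0 0 -13 0 0; 0 0 -15.5 0 0; 0 0 -18 0 0; 0 0 -20.5 0 0; 0 0 -22.5 0 0"

```text
time_s: 7.5
eef_pos: [461.8, 25.2, 391.3]
ee_rot: [0.001, 0.815, 0.58, 0.0]
force: [-0.1, 0.1, -2.9]
grip_width: 0.383
```

>>> step_arm:
  plan: "0 0 -0.8 0 0; 0 0 -1.5 0 0; 0 0 -2 0 0; 0 0 -2 0 0; 0 0 -2 0 0; 0 0 -2 0 0; 0 0 -2 0 0"

```text
time_s: 8.2
eef_pos: [461.9, 25.2, 409.0]
ee_rot: [-0.0, 0.815, 0.58, -0.0]
force: [-0.5, 0.2, -2.2]
grip_width: 0.383
```

```bash
python3 - <<'E'
from h import *
s=readout.sense(); print(s['joints'],s['eef_pos'],s['force'],s['wrist_torque'],s['grip_width'],R.from_quat(s['ee_rot'],scalar_first=True).as_matrix().round(3))
im,W,i=shot('scene')
for r in spotter.regions_of('scene','defenders')[:1]:
        b=W[r['pixels']]; b=b[~np.isnan(b[:,0])]; print(r['conf'],r['extent'],np.percentile(b,[1,99],axis=0))
save('s2.png',cv2.resize(im[80:280,220:460],None,fx=3,fy=3))
E
```

```text
[-1.99647555e-01  1.12879329e-01  1.29285706e+00 -1.22298629e-05
  1.73654923e+00  1.34542488e-01] [461.9364821   25.18412021 408.95072583] [-0.49649764  0.22370303 -2.15244412] [ 0.00472932  0.008431   -0.01635709] 0.383209386992347 [[ 0.328  0.945 -0.001]
 [ 0.945 -0.328  0.   ]
 [-0.    -0.001 -1.   ]]
0.72 [337.0, 149.7, 63.0, 61.6] [[285.15433921 -65.02208907   5.91190479]
 [519.37167903 147.08589707 428.26196225]]
```

View pics/s2.png

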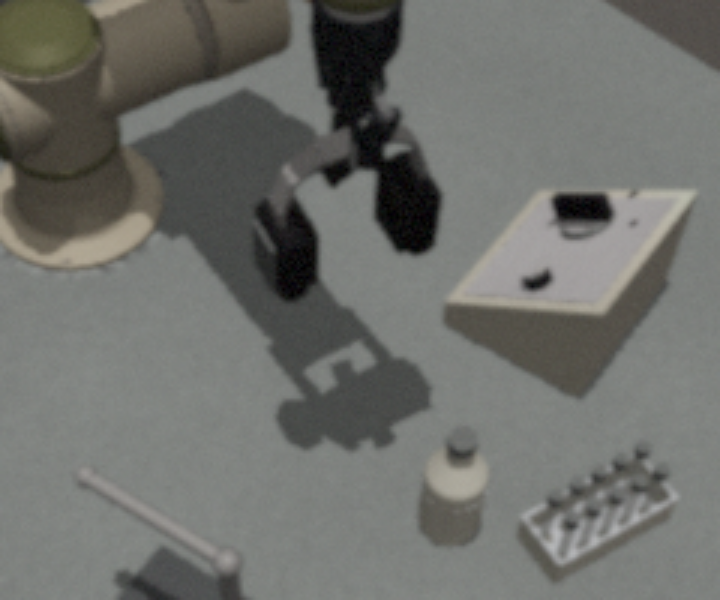

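>>> step_arm:
  plan: "-0.4 0.2 0 0 0; -1.3 0.8 0 0 0; -2.8 1.7 0 0 0; -4.6 2.8 0 0 0; -6.4 3.8 0 0 0; -8.2 4.9 0 0 0; -10 6 0 0 0; -11.8 7.1 0 0 0; -13.6 8.1 0 0 0; -15.3 9.15 0 0 0"

```text
time_s: 9.3
eef_pos: [498.3, -151.2, 409.2]
ee_rot: [-0.0, 0.815, 0.579, -0.0]
force: [0.6, -0.1, -2.4]
grip_width: 0.383
```

>>> step_arm:
  plan: "-1.8 1.1 0 -2 0; -3.6 2.1 0 -5 0; -5.4 3.2 0 -9 0; -7.2 4.3 0 -13 0; -8.9 5.3 0 -17 0; -10.4 6.2 0 -21 0; -11.6 6.9 0 -25 0; -12.4 7.5 0 -28 0; -12.9 7.7 0 -30 0; -13 7.8 0 -30.6 0"

```text
time_s: 10.3
eef_pos: [529.2, -299.1, 408.7]
ee_rot: [-0.0, 0.633, 0.774, -0.0]
force: [-0.3, -0.1, -1.5]
grip_width: 0.386
```

>>> step_arm:
  plan: "0 0 0 0 0; 0 0 0 0 0; 0 0 0 0 0; 0 0 0 0 0; 0 0 0 0 0; 0 0 0 0 0; 0 0 0 0 0; 0 0 0 0 0"

```text
time_s: 11.1
eef_pos: [529.3, -297.7, 409.3]
ee_rot: [-0.0, 0.633, 0.774, 0.0]
force: [-0.8, 0.2, -1.9]
grip_width: 0.384
```

```bash
python3 - <<'E'
from h import *
s=readout.sense(); print(s['joints'],s['eef_pos'],s['force'],s['wrist_torque'],s['grip_width'],R.from_quat(s['ee_rot'],scalar_first=True).as_matrix().round(3))
ims=[]
for c in('wrist','top','scene'):
    im,W,i=shot(c); x,y,h=W[...,0],W[...,1],W[...,2]; ims.append(im)
    k=(x>420)&(x<660)&(y>-360)&(y<-230)&(h>205)&(h<232)
    b=W[k]; 
    if len(b)>10:
        m=b.mean(0); vt=np.linalg.svd(b[:,:2]-m[:2])[2]; print(c,len(b),m,vt[0],cv2.minAreaRect(b[:,:2].astype(np.float32)))
    k=(x>380)&(x<680)&(y>-440)&(y<-160)&(h>255)&(h<420)&(np.hypot(x-529,y+298)>30)
    b=W[k]; 
    if len(b)>10: print(' def',len(b),np.percentile(b,[2,98],axis=0).round())
a=ims[0];save('w2.png',np.hstack([cv2.resize(a,(400,300)),cv2.resize(ims[2][120:320,180:447],(400,300),interpolation=3)]))
E
```

```text
[-7.05080355e-01  4.82548265e-01  8.02760482e-01  3.79430487e-05
  1.85628674e+00 -9.04981933e-01] [ 529.31454154 -297.72701205  409.30895403] [-0.8119532   0.2114266  -1.90356953] [-0.01503695  0.0396165  -0.01626586] 0.3838428092971816 [[-0.199  0.98   0.   ]
 [ 0.98   0.199  0.   ]
 [ 0.     0.    -1.   ]]
wrist 2713 [ 543.04109795 -293.43409951  220.84911084] [-0.9776496  -0.21024096] ((536.5120239257812, -297.30694580078125), (187.7284698486328, 26.187856674194336), 13.022956848144531)
 def 15452 [[ 486. -357.  338.]
 [ 549. -209.  419.]]
top 83 [ 603.05216058 -282.80290689  223.20440276] [-0.99999934 -0.00114725] ((603.5299072265625, -284.9145812988281), (40.3427734375, 26.987014770507812), 24.680837631225586)
 def 61 [[ 510. -381.  317.]
 [ 541. -250.  420.]]
scene 263 [ 574.81634014 -289.26130564  222.16163586] [0.98208554 0.18843565] ((565.6337280273438, -288.1711120605469), (126.27501678466797, 24.414892196655273), 8.962630271911621)
 def 1547 [[ 507. -390.  280.]
 [ 578. -215.  417.]]
```

View pics/w2.png

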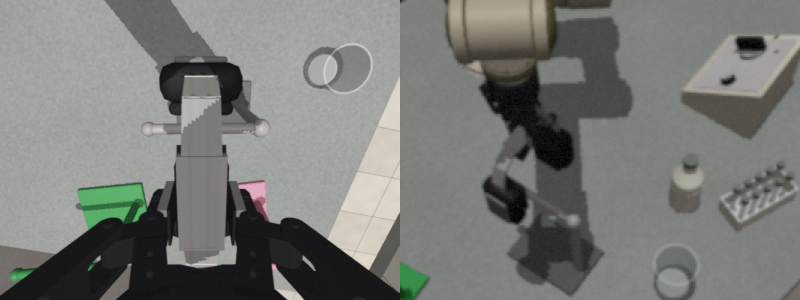

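Held centrally across the bar's line, with the cups on either side. Lowering.

>>> step_arm:
  plan: "0 0 0.7 0 0; 0 0 2 0 0; 0 0 4 0 0; 0 0 6 0 0; 0 0 8 0 0; 0 0 10 0 0; 0 0 12 0 0; 0 0 14 0 0; 0 0 15.3 0 0; 0 0 16 0 0"

```text
time_s: 12.25
eef_pos: [528.9, -297.4, 247.6]
ee_rot: [-0.001, 0.633, 0.774, 0.0]
force: [-0.5, 0.3, -1.9]
grip_width: 0.386
```

>>> step_arm:
  plan: "0 0 0.2 0 0; 0 0 0.4 0 0; 0 0 0.6 0 0; 0 0 0.8 0 0; 0 0 1 0 0; 0 0 1.1 0 0; 0 0 1.2 0 0; 0 0 1.3 0 0; 0 0 1.4 0 0; 0 0 1.5 0 0"

```text
time_s: 13.25
eef_pos: [529.3, -297.8, 234.2]
ee_rot: [0.0, 0.633, 0.774, 0.0]
force: [-1.1, -0.2, -2.5]
grip_width: 0.386
```

>>> step_arm:
  plan: "0 0 0 0 0; 0 0 0.1 0 0; 0 0 0.1 0 0; 0 0 0.2 0 0; 0 0 0.2 0 0; 0 0 0.3 0 0; 0 0 0.3 0 0; 0 0 0.3 0 0"

```text
time_s: 14.05
eef_pos: [529.3, -297.8, 231.3]
ee_rot: [-0.0, 0.633, 0.774, -0.0]
force: [0.4, -0.6, -1.5]
grip_width: 0.381
```

>>> step_arm:
  plan: "0 0 0.1 0 0; 0 0 0.1 0 0; 0 0 0.2 0 0; 0 0 0.2 0 0; 0 0 0.2 0 0"

```text
time_s: 14.55
eef_pos: [529.4, -297.8, 229.6]
ee_rot: [0.0, 0.633, 0.774, -0.0]
force: [0.3, -0.2, -0.2]
grip_width: 0.379
```

>>> step_arm:
  plan: "0 0 0.1 0 0; 0 0 0.1 0 0; 0 0 0.1 0 0; 0 0 0.1 0 0"

```text
time_s: 14.95
eef_pos: [529.4, -297.9, 229.5]
ee_rot: [0.001, 0.633, 0.774, -0.0]
force: [-2.2, 0.9, 6.4]
grip_width: 0.382
```

>>> step_arm:
  plan: "0 0 -0.05 0 0; 0 0 -0.05 0 0; 0 0 -0.05 0 0; 0 0 -0.05 0 60; 0 0 -0.05 0 100; 0 0 -0.05 0 100; 0 0 -0.05 0 100; 0 0 -0.05 0 100; 0 0 -0.05 0 100"

```text
time_s: 15.85
eef_pos: [529.3, -297.7, 228.7]
ee_rot: [-0.0, 0.633, 0.774, 0.0]
force: [-0.1, 0.1, -0.5]
grip_width: 0.999
```

>>> step_arm:
  plan: "0 0 -0.5 0 100; 0 0 -1.5 0 100; 0 0 -3 0 100; 0 0 -5 0 100; 0 0 -8 0 100; 0 0 -11 0 100; 0 0 -14 0 100; 0 0 -17 0 100; 0 0 -17 0 100; 0 0 -17 0 100"

```text
time_s: 16.85
eef_pos: [529.3, -297.7, 399.3]
ee_rot: [0.001, 0.633, 0.774, -0.0]
force: [0.7, 0.1, -1.5]
grip_width: 0.997
```

>>> step_arm:
  plan: "0 0 0 0 100; 0 0 0 0 100; 0 0 0 0 100; 0 0 0 0 100; 0 0 0 0 100; 0 0 0 0 100; 0 0 0 0 100; 0 0 0 0 100; 0 0 0 0 100; 0 0 0 0 100"

```text
time_s: 17.85
eef_pos: [529.3, -297.8, 398.8]
ee_rot: [-0.0, 0.633, 0.774, -0.0]
force: [0.1, -0.4, -0.4]
grip_width: 0.997
```

```bash
python3 - <<'E'
from h import *
def crown():
    im,W,i=shot('wrist'); x,y,h=W[...,0],W[...,1],W[...,2]
    k=(x>470)&(x<590)&(y>-370)&(y<-230)&(h>232)&(h<255); b=W[k]
    print(len(b),cv2.minAreaRect(b[:,:2].astype(np.float32)),np.percentile(b[:,2],[50,90,99]))
    k=(x>430)&(x<630)&(y>-420)&(y<-180)&(h>95)&(h<255); b=W[k];print(' all',cv2.minAreaRect(b[:,:2].astype(np.float32)))
    return im
crown(); a=crown(); b,W,i=shot('scene'); print(readout.sense()['eef_pos'],readout.sense()['force'])
save('w3.png',np.hstack([cv2.resize(a,(400,300)),cv2.resize(b[120:320,180:447],(400,300),interpolation=3)]))
im,W,i=shot('top')
for r in spotter.regions_of('top','isolator_grip')[:1]:
    q=W[r['pixels']];q=q[q[:,2]>0];q=q[(q-[532,365,104.5])@[-.522,-.092,.848]>25];print('iso',np.linalg.svd(q-q.mean(0))[2][0],q.mean(0))
E
```

```text
4301 ((530.4948120117188, -297.2314453125), (33.96500015258789, 107.11663818359375), 11.197248458862305) [244.29519192 245.5219393  246.25401586]
 all ((530.5640869140625, -297.74822998046875), (167.27142333984375, 156.22544860839844), 61.27573776245117)
4279 ((530.548828125, -297.7042541503906), (33.964927673339844, 106.36604309082031), 10.758554458618164) [244.32939776 245.51460384 246.27779447]
 all ((530.5520629882812, -297.9843444824219), (167.68844604492188, 156.2435760498047), 61.2601432800293)
[ 529.2984496  -297.77185354  398.78561895] [-0.01427432 -0.4228601  -0.06767404]
iso [-0.85381813 -0.17190998 -0.49136703] [519.33089112 361.45078757 141.60619266]
```

View pics/w3.png

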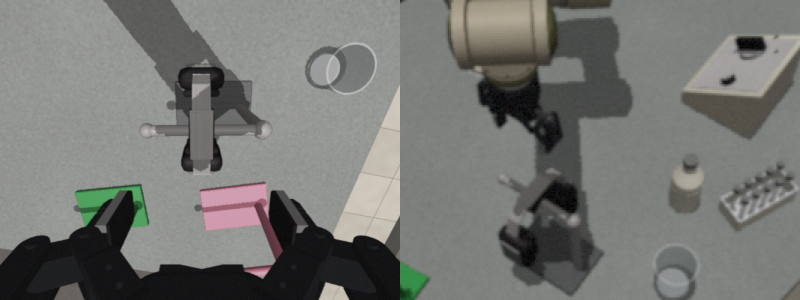

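The defenders hang on the grey bar with one cup on each side. The crown top is at about 245 mm, so its underside is at about 224 mm, centred and still. The isolator is off and the gripper is clear.

```bash
python3 -c "
from rig import workorder; print(workorder.finish_job())"
```

```text
the job is handed in; nothing more can be done
None
```

The isolator is off and the ear defenders hang on the grey steel stand's bar. I handed the job in at about 18 s of the 64 s allowed; the hand-in gives no verdict.

- **Isolator:** I pushed the end of the bar round with the shut fingers. It tipped to off and lines up with the dot, within about 0.05 rad of straight up-slope in the last measurement. The dial looks unturned in the picture; I did not measure its mark.
- **Ear defenders:** I pinched the crown and carried it slowly to the bar. I lowered it until it touched at about 9 N, then let go.
- **Last checks:** The crown sits within about 2 mm of the bar's middle. Its underside is about 224 mm up, and the headband is square to the bar within about 0.02 rad. Two successive readings agreed, so it is still, and the gripper is about 15 cm clear.
- **Bystanders:** I never went near the bottle, rack and beaker. They look unmoved in the last picture, though I did not re-measure them.
- **Disagreement:** While the defenders were standing on the table, the detector on the top camera once labelled the stand and the isolator as "defenders". I ignored that because the wrist camera's position was right.

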